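# Complete a terminal row on its rail and lock it with the end clip

### The job

Snap the loose green-and-yellow earth terminal onto the free end of the rail, slide it and the three grey terminals up against the fixed end stop so that no gaps remain, and only then snap the loose black end clip onto the rail right behind them to lock the closed row. Press each part straight down until it snaps fully home on the rail and then stop pushing, without forcing it, and leave the screwdriver, the side cutters and the tape measure where they lie.

Things in the scene. Friction and masses are not known exactly. Their poses are not given: they have to be found in the camera images.
- back_plate: Grey steel plate 160 x 240 x 3 mm lying fixed on the bench, carrying a bright top-hat mounting rail 35 mm wide, 220 mm long (y -110 to +110 mm), its flat top 18 mm above the bench. Origin: on the bench, straight below the rail's middle. y runs along the rail towards the black end stop, x across it, away from the bench's front edge, z up. Grey wiring duct 33 mm high at x = +79 to +105 mm
- rail_mid (a point): Middle of the rail on its top face (18 mm above the bench), axes as the plate's. The rail's two side lips are 2 mm thick; the hooks of the clip-on parts snap under them
- stop_face (a point): Foot of the row-side face of the screwed-down black end stop, on the rail's top face and centre line; the stop is 46 mm wide and 31 mm higher than the rail's top
- terminal_1_mid (a point): Grey terminal clipped on the rail, nearest to the end stop; it slides along the rail. This point is its centre, 16 mm above the rail's top face, axes as the plate's. 15 mm thick along the rail (y); across it (x) 45 mm wide up to 14 mm above the rail's top, 26 mm wide from there to its top at 38 mm
- terminal_2_mid (a point): The middle grey terminal, same shape and point as terminal_1
- terminal_3_mid (a point): The grey terminal farthest from the end stop, same shape and point as terminal_1; the rail beyond it is free
- earth_terminal_mid (a point): Loose terminal, green with a yellow band, 30 g, standing upright on the bench on its two legs. Point: its centre, 16 mm above its seat, 28 mm above the bench at the start. 15 mm thick (y); across (x) 45 mm wide up to 2 mm below this point, above that a 26 mm wide grip part up to 22 mm above this point. Alike when turned half round
- earth_terminal_seat (a point): The flat underside between the earth terminal's legs; home, it lies on the rail's top face. The legs reach 12 mm lower, with inward hooks. Pushed straight down on the rail, it resists from about 8 mm above home, most (about 6 to 12 N) about 6 mm above home, and from about 3 mm it gives way and pulls itself home
- end_clip_mid (a point): Loose black end clip with a blank white tag on top, 35 g, standing upright on the bench on two legs. Point: its centre, 16 mm above its seat, 28 mm above the bench at the start. 16 mm thick (y); across (x) 45 mm wide up to 2 mm below this point, above that a 32 mm wide grip part up to 24 mm above this point. Alike when turned half round
- end_clip_seat (a point): The flat underside between the end clip's legs; legs, hooks and snap as of the earth terminal. Held astride the rail 8 to 12 mm above home, the clip is still free of the rail, and its flat side can push the terminals along; they slide easily (under 5 N) until the first meets the end stop
- driver: Screwdriver with yellow handle, 176 mm long, lying right of the plate; not to be moved
- cutters: Side cutters with blue handles, 138 mm long, lying right of the work; not to be moved
- tape_rule: Yellow tape measure, 120 x 34 x 66 mm, standing right of the plate's far corner; not to be moved

How it is judged:
By the outcome, as a careful person would: the job done as asked, in the order asked, and still so for the second after the job is handed in, with the robot touching nothing.
It also fails if it takes over 53 s, if anything falls off the work surface, if the arm or the gripper's body presses on something with over 40 N, if the wrist force passes 120 N, or if a joint passes its speed limit or range.

### The arm

A 6-joint arm with a two-finger parallel gripper is mounted at the origin on a cart in front of the work surface, level with it; the furniture and walls round the work are solid. World frame = base frame: x ahead of the robot, y to its left, z up, the work surface at z = 0. Lengths are in m, angles in rad, forces in N, time in s.
With the tool pointing down it reaches from about 0.425 to 0.925 m from the base axis. Payload 12.5 kg.
Tool frame: the origin (TCP) lies at the very end of the fingers, on their centre line; the grasp point (between the pads) lies 19 mm behind it; z points along the fingers, y is the line along which they close (so a half turn about z gives the same grasp; the last joint's range is limited). The gripper opens to 85 mm and grips with 20 to 120 N. Pads are 22 mm wide; open, the fingers measure 114 mm over their backs; the gripper's body (76 mm by 85 mm) begins 54 mm behind the grasp point. The pads swing forward as they close: fully open they stand 13 mm farther back than shut.
Start: joints at [-1.314, 0.491, 1.559, -0, 1.092, -0.106], TCP at [0.222, -0.584, 0.202] pointing down, gripper open.
Joint ranges: [-3.1, 3.1], [-0.84, 2.19], [0.05, 2.79], [-1.13, 4.28], [0.06, 2.93], [-2.69, 2.69]. Speed limits (rad/s): [2.22, 2.22, 2.79, 3.14, 3.14, 3.14].

### API

Orientations are given as a rotation vector (axis times angle).
In Python, from workcell import bot, get_image, camera_model, models gives the robot as it stands.
- The arm moves only by the tool jog_arm, never from a script. Its argument "moves" is a list of rows, each a list of 7 numbers: the shift along the world's x, y, z in units of 250 mm (1.0 is 250 mm), then the turn, a rotation vector about the world's x, y, z in units of 45 degrees (1.0 is 45 degrees), then the closure, from 0 (fully open) to 1 (shut). In form: [[x, y, z, rx, ry, rz, jaw], ...]. A call has 1 to 12 rows; each row shifts and turns the commanded pose from where the row before left it; what a row does not reach is not made up. A row lasts 1/8 s, in which the tool goes at most 62.5 mm and 10.7 degrees, less where a joint would pass 70% of its speed; a pose out of reach is approached as far as the arm can. A call with a number of a shift or a turn outside -1 to 1 is refused whole. A call with a gripper value outside its range is refused whole. The fingers move at their own pace and stop on an object; "force" is the grip in N (left out, the last holds). Time passes only in rows, so rows that do not move let the fingers close. It gives the time, the measured TCP pose, the force, the opening and the grip force at its end, in the units of the state.
- bot.observe(): the state, without advancing time (a new reading comes with each control period).
- get_image(name): name is "scene" or "top" or "wrist"; returns (picture, depth): 480x640x3 uint8, red, green, blue; 480x640 float32, m along the optical axis (not along the pixel's ray), 0 where there is no reading.
- camera_model(name): a dict with "intrinsics" (3x3 intrinsics, pixels), "pose" (4x4, takes a point from camera to world coordinates). Camera axes: x right, y down, z forward; pixel columns grow to the right and rows downward; lengths in m; the calibration is good to about 2 mm. A picture is of the moment at which its call begins: read the wrist's pose just before it. camera_model takes no time and is no camera call; for the wrist camera it gives the pose at the moment of the call.
- bot.hand_in(): hands the job in; it is judged then, once.
Trained networks look in the newest picture that a camera, given by its name, has taken for a name from the list of things; names that differ only in an ending like _2 or _b are one class to them, and where a whole thing is asked for, a point or a joint stands for the part that bears it (a point fixed in the world has none). Each returns a list of dicts, best first, with "confidence" (0 to 1); they miss things now and then, are a little off and sometimes report something else, mostly with a low value. They report only what shows in the picture. A call takes as long as a camera call.
- models.spot_in(camera, label): "bbox" ([left, top, right, bottom] in pixels, round what is visible of it).
The state is a dict: "time": time; "joint_positions": joint angles; "joint_vel": joint speeds; "joint_torque": joint torques, N m; "position": TCP position; "eef_rot": TCP orientation; "contact_force": force on the tool from outside, world axes, zero at the start; "torque": the same for the moment, N m; "opening": finger opening in m; "grip_force": force on a finger pad.
Only numpy, scipy, OpenCV 4.12 (cv2) and the standard library are available. Lean on these libraries where they do the work, as an engineer would, in place of code of your own. Each camera call takes 0.05 s, during which the arm holds its last target. There are 200 camera calls.

## Working session

There is one attempt and no reset: what is moved stays moved. The work goes in short steps, Python scripts to look and compute and a tool call to move; the robot and the scene stay as the last step left them, time stands still between calls to the robot, and variables do not carry over. Pictures are saved under pics/ and viewed, at most 12 in all, crops included, and the job is handed in when it is done.

Besides the shell and the picture viewer there is one more tool, called by a JSON object that holds its "method" and its "body". jog_arm: Moves the arm, as the interface text tells. Its arguments: {"type":"object","properties":{"moves":{"type":"array"},"force":{"type":"number"}},"required":["moves"]}

```bash
mkdir -p pics
cat > h.py <<'E'
import numpy as np, cv2
from workcell import bot, get_image, camera_model, models
def snap(n,f=None):
    im,d=get_image(n); m=camera_model(n)
    if f: cv2.imwrite('pics/'+f,im[:,:,::-1])
    return im,d,np.array(m['intrinsics']),np.array(m['pose'])
def cloud(d,K,T):
    v,u=np.mgrid[:480,:640]
    P=np.stack([(u-K[0,2])/K[0,0]*d,(v-K[1,2])/K[1,1]*d,d],-1)
    P=P@T[:3,:3].T+T[:3,3]; P[d==0]=np.nan
    return P
E
python3 - <<'E'
from h import *
s=bot.observe();print(s)
for n in('scene','top'):
    im,d,K,T=snap(n,n+'0.png');P=cloud(d,K,T);print(n,T.round(3).tolist(),K[0,0])
    np.savez(n+'0.npz',im=im,P=P)
    for l in('back_plate','terminal_1_mid','earth_terminal_mid','end_clip_mid','stop_face','driver','cutters','tape_rule'):
        for r in models.spot_in(n,l)[:4]:
            b=np.array(r['bbox']).astype(int);q=P[b[1]:b[3]+1,b[0]:b[2]+1].reshape(-1,3)
            print(l,round(r['confidence'],2),b,np.nanmedian(q,0).round(3),np.nanmax(q[:,2]).round(3))
print(bot.observe()['time'])
E
```

```text
{'time': 0.0, 'joint_positions': array([-1.31358566e+00,  4.91564641e-01,  1.55944882e+00, -2.39423032e-05,
        1.09171101e+00, -1.05608532e-01]), 'joint_vel': array([-0.00020952,  0.00102508,  0.00117354,  0.00092666, -0.00100958,
        0.00243823]), 'joint_torque': array([-1.16250732e-03, -6.18456388e+01, -2.61595470e+01, -1.67581011e-04,
        4.03119469e-03,  2.43719541e-05]), 'position': array([ 0.22176322, -0.58405407,  0.20132482]), 'eef_rot': array([-3.08892863e+00, -5.66608007e-01,  1.67843069e-04]), 'contact_force': array([-0.08931263,  0.64159683, -0.06076368]), 'torque': array([-0.03984812,  0.02811054, -0.03261614]), 'grip_force': 0.0, 'opening': 0.08567452650089255}
scene [[-0.48, -0.586, 0.653, -0.148], [-0.877, 0.318, -0.36, 0.527], [0.003, -0.746, -0.666, 0.719], [0.0, 0.0, 0.0, 1.0]] 560.9548987934543
back_plate 0.83 [191 249 348 390] [0.419 0.322 0.002] 0.06
terminal_1_mid 0.97 [249 329 277 365] [0.35  0.36  0.038] 0.06
earth_terminal_mid 0.79 [377 247 401 269] [0.433 0.081 0.024] 0.053
end_clip_mid 0.69 [389 193 412 223] [ 0.542 -0.018  0.016] 0.055
stop_f
[... 448 characters left out ...]
 351] [0.424 0.309 0.001] 0.061
back_plate 0.21 [272 142 322 196] [0.659 0.213 0.   ] 0.069
terminal_1_mid 0.75 [209 311 229 331] [0.358 0.358 0.034] 0.06
earth_terminal_mid 0.54 [352 276 373 293] [0.427 0.086 0.002] 0.053
end_clip_mid 0.69 [408 215 425 242] [ 0.534 -0.018  0.015] 0.059
end_clip_mid 0.51 [238 293 258 315] [0.39  0.304 0.017] 0.06
stop_face 0.86 [177 222 321 356] [0.42  0.306 0.001] 0.061
driver 0.9 [324 155 385 222] [ 0.622  0.098 -0.001] 0.027
driver 0.65 [412 214 422 241] [ 0.534 -0.019  0.033] 0.059
driver 0.49 [176 218 319 351] [0.428 0.309 0.001] 0.061
cutters 0.58 [363 120 418 175] [0.703 0.026 0.   ] 0.292
tape_rule 0.82 [271 140 321 194] [0.662 0.215 0.   ] 0.069
0.9
```

View pics/top0.png

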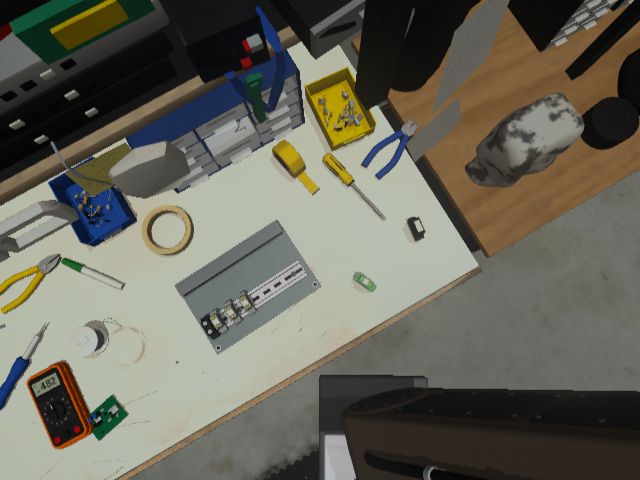

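View pics/scene0.png

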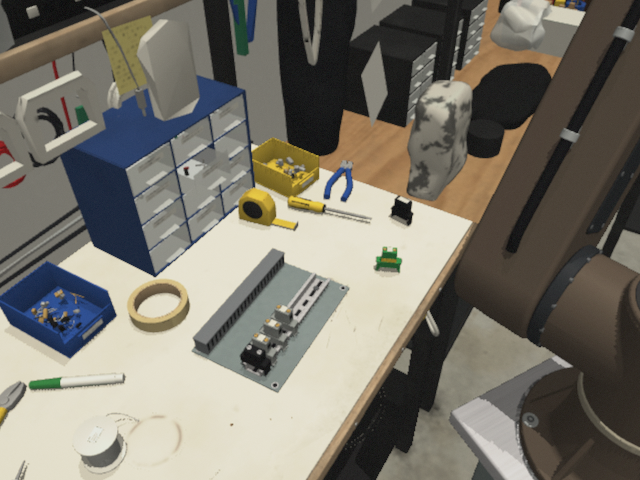

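The pictures show the rail running from the black end stop at (212,325) to its free end at (303,268) in the top view. The earth terminal is at (364,282) and the end clip at (416,228). Next I fit their poses from the depth.

Run:
```python
from h import *
from scipy.spatial.transform import Rotation as R
def rect(q):
    r=cv2.minAreaRect((q[:,:2]*1000).astype(np.float32)); return [np.round(x,1) for x in r]
for n in('top','scene'):
    P=np.load(n+'0.npz')['P'].reshape(-1,3);P=P[~np.isnan(P[:,0])]
    for nm,c in(('earth',(.433,.081)),('clip',(.538,-.018))):
        q=P[(np.hypot(P[:,0]-c[0],P[:,1]-c[1])<.045)]
        for a,b in((.008,.03),(.033,.07),(.045,.07)):
            w=q[(q[:,2]>a)&(q[:,2]<b)]; print(n,nm,a,len(w),rect(w) if len(w)>3 else'',w[:,2].max().round(3))
    q=P[(np.hypot(P[:,0]-.42,P[:,1]-.31)<.15)]
    print('duct',rect(q[(abs(q[:,2]-.033)<.003)&(q[:,0]>.44)]))
    w=q[(abs(q[:,2]-.018)<.003)&(q[:,0]<.47)]; print('rail',rect(w),len(w))
    w=q[(q[:,2]>.045)]; print('row',rect(w),len(w))
    w=q[(abs(q[:,2]-.003)<.0018)];print('plate',rect(w))
s=bot.observe();T=np.eye(4);W=np.array(camera_model('wrist')['pose'])
Rt=R.from_rotvec(s['eef_rot']).as_matrix();print(Rt.round(3).tolist())
print('cam in tool',(Rt.T@(W[:3,3]-s['position'])).round(3),(Rt.T@W[:3,:3]).round(2).tolist(),camera_model('wrist')['intrinsics'])
```

```text
top earth 0.008 84 [array([431.7,  82.3]), array([45.4, 15.1]), np.float64(54.7)] 0.03
top earth 0.033 118 [array([431.8,  82.6]), array([25.9, 14.4]), np.float64(55.3)] 0.053
top earth 0.045 106 [array([432. ,  82.3]), array([25.7, 13.9]), np.float64(55.0)] 0.053
top clip 0.008 86 [array([536.3, -17.8]), array([44.4, 15.1]), np.float64(21.9)] 0.03
top clip 0.033 168 [array([536.7, -18.4]), array([33.3, 16. ]), np.float64(23.1)] 0.059
top clip 0.045 144 [array([536.4, -18.6]), array([32.3, 15.8]), np.float64(22.3)] 0.059
duct [array([485.9, 331.9]), array([ 26.3, 202.6]), np.float64(33.2)]
rail [array([427.2, 309.9]), array([103.9, 216.2]), np.float64(34.2)] 417
row [array([447.5, 362.7]), array([220.6, 100.5]), np.float64(14.1)] 3442
plate [array([419.8, 309.4]), array([298.1, 295.7]), np.float64(63.7)]
scene earth 0.008 213 [array([433.3,  82.7]), array([42.8, 18.1]), np.float64(56.6)] 0.03
scene earth 0.033 182 [array([433.3,  82.7]), array([26.2, 17.4]), np.float64(58.2)] 0.053
scene earth 0.045 107 [array([433.4,  82.6]), array([24.7, 17.4]), np.float64(57.4)] 0.053
scene clip 0.008 171 [array([537.7, -16.9]), array([44.7, 17.4]), np.float64(29.0)] 0.03
scene clip 0.033 216 [array([538.3, -17.8]), array([34.5, 18.4]), np.float64(22.9)] 0.055
scene clip 0.045 128 [array([538.4, -17.8]), array([34.4, 18.3]), np.float64(21.7)] 0.055
duct [array([487.3, 331.7]), array([ 28. , 205.9]), np.float64(33.6)]
rail [array([436.9, 319.4]), array([126.9, 223.9]), np.float64(34.5)] 599
row [array([446.4, 362.2]), array([215.8, 101. ]), np.float64(14.6)] 5229
plate [array([418. , 310.7]), array([299.3, 294.8]), np.float64(66.8)]
[[0.935, 0.355, -0.0], [0.355, -0.935, -0.0], [-0.0, 0.0, -1.0]]
cam in tool [ 0.071 -0.001 -0.173] [[-0.0, -0.96, -0.28], [1.0, -0.0, -0.0], [0.0, -0.28, 0.96]] [[341.9266589    0.         314.96508104]
 [  0.         341.9266589  237.57187953]
 [  0.           0.           1.        ]]
```

Run:
```python
from h import *
def rect(q):
    r=cv2.minAreaRect((q[:,:2]*1000).astype(np.float32)); return [np.round(x,1) for x in r]
for n in('top','scene'):
    P=np.load(n+'0.npz')['P'].reshape(-1,3);P=P[~np.isnan(P[:,0])]
    a=np.radians(33.4);ex=np.array([np.cos(a),np.sin(a)]);ey=np.array([-ex[1],ex[0]])
    c=np.array([.41,.28]); L=(P[:,:2]-c)@np.c_[ex,ey]
    du=(abs(P[:,2]-.033)<.003)&(abs(L[:,0]-.09)<.03)&(abs(L[:,1])<.16); print('duct',rect(P[du]),np.percentile(L[du],[1,50,99],axis=0).round(4).tolist())
    dm=P[du][:,:2]; print('duct dir',np.degrees(np.arctan2(*np.linalg.svd(dm-dm.mean(0),full_matrices=False)[2][0][::-1])))
    ra=(abs(P[:,2]-.018)<.0025)&(abs(L[:,0])<.035)&(abs(L[:,1])<.13); print('rail',rect(P[ra]),np.percentile(L[ra],[1,50,99],axis=0).round(4).tolist())
    ro=(P[:,2]>.045)&(abs(L[:,0])<.03)&(abs(L[:,1])<.13); print('row',np.histogram(L[ro][:,1],np.arange(-.02,.13,.005)),np.percentile(L[ro][:,0],[2,98]))
```

```text
duct [array([477.9, 344.1]), array([ 26.3, 231.8]), np.float64(33.2)] [[0.0792, -0.0975], [0.0921, 0.0175], [0.1047, 0.1293]]
duct dir 123.28526164036184
rail [array([403.9, 293.8]), array([ 44.8, 217.2]), np.float64(34.8)] [[-0.0182, -0.092], [-0.0121, -0.0135], [0.0177, 0.1088]]
row (array([ 0,  0,  0,  0,  0,  0,  0,  0,  0, 41, 38, 38,  1,  0,  0, 25, 42,
       37, 17,  0,  0, 12, 42, 39, 30, 17, 44, 41, 32]), array([-2.00000000e-02, -1.50000000e-02, -1.00000000e-02, -5.00000000e-03,
        3.46944695e-18,  5.00000000e-03,  1.00000000e-02,  1.50000000e-02,
        2.00000000e-02,  2.50000000e-02,  3.00000000e-02,  3.50000000e-02,
        4.00000000e-02,  4.50000000e-02,  5.00000000e-02,  5.50000000e-02,
        6.00000000e-02,  6.50000000e-02,  7.00000000e-02,  7.50000000e-02,
        8.00000000e-02,  8.50000000e-02,  9.00000000e-02,  9.50000000e-02,
        1.00000000e-01,  1.05000000e-01,  1.10000000e-01,  1.15000000e-01,
        1.20000000e-01,  1.25000000e-01])) [-0.01286395  0.0134729 ]
duct [array([479. , 343.5]), array([ 28.7, 234.7]), np.float64(33.5)] [[0.08, -0.0982],
[... 260 characters left out ...]
 100,   2,
         0,   0,  26,  54,  59,  63,   0,   0,  15,  52,  57,  90,  26,
        52,  67,  58]), array([-2.00000000e-02, -1.50000000e-02, -1.00000000e-02, -5.00000000e-03,
        3.46944695e-18,  5.00000000e-03,  1.00000000e-02,  1.50000000e-02,
        2.00000000e-02,  2.50000000e-02,  3.00000000e-02,  3.50000000e-02,
        4.00000000e-02,  4.50000000e-02,  5.00000000e-02,  5.50000000e-02,
        6.00000000e-02,  6.50000000e-02,  7.00000000e-02,  7.50000000e-02,
        8.00000000e-02,  8.50000000e-02,  9.00000000e-02,  9.50000000e-02,
        1.00000000e-01,  1.05000000e-01,  1.10000000e-01,  1.15000000e-01,
        1.20000000e-01,  1.25000000e-01])) [-0.01244614  0.01388783]
```

{"method": "jog_arm", "body": {"moves": [[0.22,0.15,0.05,0,0,0.22,0],[0.22,0.15,0.05,0,0,0.23,0],[0.22,0.15,0,0,0,0.23,0],[0.22,0.15,0,0,0,0.23,0],[0,0.22,0,0,0,0.23,0],[0,0.22,0,0,0,0.23,0],[0,0.22,0,0,0,0.23,0],[0,0.22,0,0,0,0.23,0],[0,0.22,0,0,0,0.23,0],[0,0.22,0,0,0,0.23,0],[0,0.22,0,0,0,0.23,0],[0,0.22,-0.1,0,0,0.23,0]]}}

```text
time: 2.4
position: [0.4273, -0.0032, 0.2011]
eef_rot: [0.947, 2.991, 0.001]
contact_force: [1.5, -0.2, -1.1]
opening: 0.0854
grip_force: 0.0
```

```bash
cat >> h.py <<'E'
def rect(q):
    (x,y),(w,h),a=cv2.minAreaRect((q[:,:2]*1000).astype(np.float32))
    if w<h: w,h,a=h,w,a+90
    return np.round([x,y,w,h,a],1)
def part(P,c,r=.04):
    P=P.reshape(-1,3);P=P[~np.isnan(P[:,0])]
    q=P[np.hypot(P[:,0]-c[0],P[:,1]-c[1])<r]
    for a,b in((.02,.03),(.033,.07),(.047,.07)):
        w=q[(q[:,2]>a)&(q[:,2]<b)]; print(a,len(w),rect(w) if len(w)>5 else '', np.median(w[:,2]).round(4) if len(w) else '')
E
python3 - <<'E'
from h import *
im,d,K,T=snap('wrist','w1.png');P=cloud(d,K,T);part(P,(.432,.0825))
from scipy.spatial.transform import Rotation as R
s=bot.observe();y=R.from_rotvec(s['eef_rot']).as_matrix()[:,1];print(np.degrees(np.arctan2(y[1],y[0])),s['position'],s['joint_positions'])
E
```

```text
0.02 243 [428.4  87.2  45.5  14.9  56.7] 0.0238
0.033 505 [428.3  86.7  26.3  14.3  55.2] 0.0479
0.047 389 [428.5  86.8  25.7  13.8  55.5] 0.0482
55.501235621054924 [0.42477819 0.00162855 0.19771217] [-1.52857810e-01  2.12482911e-01  2.02487866e+00  1.73048300e-03
  9.06159746e-01 -1.12260619e+00]
```

View pics/w1.png

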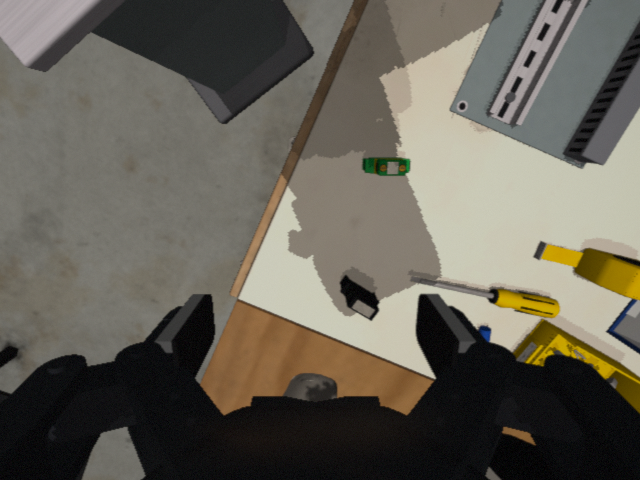

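{"method": "jog_arm", "body": {"moves": [[0.03,0.16,-0.1,0,0,0,0],[0,0.15,-0.2,0,0,0,0],[0,0,-0.1,0,0,0,0],[0,0,0,0,0,0,0],[0,0,0,0,0,0,0]]}}

```text
time: 3.08
position: [0.4347, 0.0725, 0.1009]
eef_rot: [0.957, 2.991, 0.001]
contact_force: [0.2, 0.7, -0.7]
opening: 0.0856
grip_force: 0.0
```

```bash
cat >> h.py <<'E'
def st():
    from scipy.spatial.transform import Rotation as R
    s=bot.observe();y=R.from_rotvec(s['eef_rot']).as_matrix()[:,1];print('t',s['time'],'tcp',s['position'].round(4),'yaw',np.degrees(np.arctan2(y[1],y[0])).round(2),'F',s['contact_force'].round(1),'op',s['opening'].round(4),'q6',s['joint_positions'][5].round(2))
E
python3 - <<'E'
from h import *
st();im,d,K,T=snap('wrist','w2.png');P=cloud(d,K,T);part(P,(.432,.0825));st()
E
```

```text
Traceback (most recent call last):
  File "h.py", line 23, in st
    s=bot.observe();y=R.from_rotvec(s['eef_rot']).as_matrix()[:,1];print('t',s['time'],'tcp',s['position'].round(4),'yaw',np.degrees(np.arctan2(y[1],y[0])).round(2),'F',s['contact_force'].round(1),'op',s['opening'].round(4),'q6',s['joint_positions'][5].round(2))
                                                                                                                                                                                                          ^^^^^^^^^^^^^^^^^^
AttributeError: 'float' object has no attribute 'round'
```

```bash
sed -i "s/s\['opening'\].round(4)/round(s['opening'],4)/" h.py
python3 - <<'E'
from h import *
st();im,d,K,T=snap('wrist');P=cloud(d,K,T);part(P,(.432,.0825));st()
E
```

```text
t 3.075 tcp [0.4347 0.0725 0.1009] yaw 54.5 F [ 0.2  0.7 -0.7] op 0.0856 q6 -0.94
0.02 585 [433.2  81.8  45.9  15.3  54.8] 0.0269
0.033 998 [433.1  81.8  26.4  15.   54. ] 0.0511
0.047 815 [433.2  82.   25.5  14.7  55.6] 0.0513
t 3.125 tcp [0.4348 0.0724 0.1011] yaw 54.5 F [ 0.2 -0.3  0.2] op 0.0855 q6 -0.94
```

{"method": "jog_arm", "body": {"moves": [[-0.007,0.038,-0.06,0,0,0.01,0.3],[0,0,-0.12,0,0,0,0.3],[0,0,-0.1,0,0,0,0.3],[0,0,0,0,0,0,1],[0,0,0,0,0,0,1],[0,0,0,0,0,0,1],[0,0,0,0,0,0,1]], "force": 50}}

```text
time: 4.0
position: [0.4327, 0.0823, 0.0307]
eef_rot: [0.945, 2.995, 0.001]
contact_force: [-0.1, -0.2, 0.6]
opening: -0.0001
grip_force: 0.0
```

Run:
```python
from h import *
st();print(bot.observe()['grip_force'])
```

```text
t 4.0 tcp [0.4327 0.0823 0.0307] yaw 54.99 F [-0.1 -0.2  0.6] op -0.0001 q6 -0.92
0.0
```

Run:
```python
from h import *
im,d,K,T=snap('wrist','w3.png');P=cloud(d,K,T);part(P,(.432,.0825),.06)
im2,d2,K2,T2=snap('scene')
cv2.imwrite('pics/s3.png',cv2.resize(im2[200:320,310:470,::-1],(640,480),interpolation=2))
st()
```

```text
0.02 1102 [432.7  81.9  45.9  15.4  54.7] 0.0264
0.033 1287 [428.2  85.3  26.5  12.6  55.9] 0.0494
0.047 754 [428.3  85.4  25.8  12.6  55.9] 0.0509
t 4.1 tcp [0.4326 0.0823 0.0304] yaw 54.99 F [-0.3  0.1 -0.2] op -0.0001 q6 -0.92
```

View pics/w3.png

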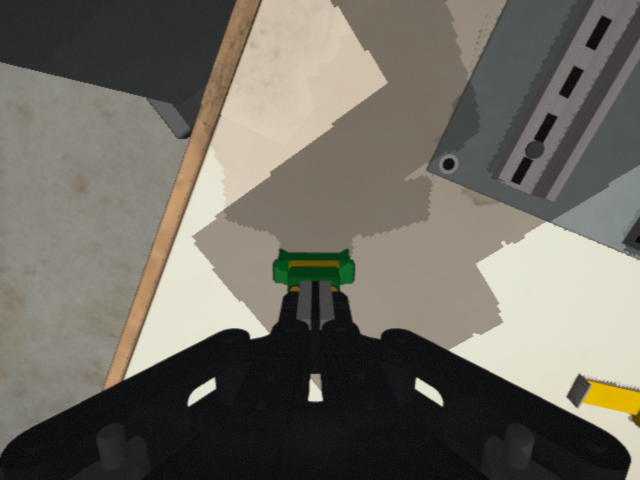

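View pics/s3.png

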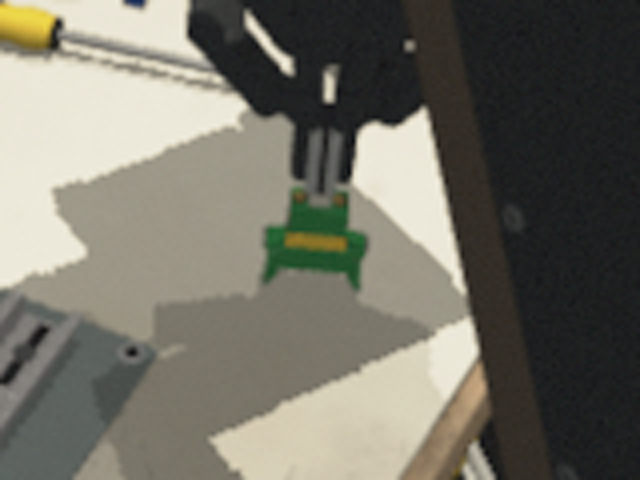

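Run:
```python
from h import *
im,d,K,T=snap('wrist');P=cloud(d,K,T)
for v in range(262,330,4): print(v,P[v,308].round(4),P[v,324].round(4),im[v,308])
tip=np.array([.4326,.0823,.0304]);c=T[:3,:3].T@(tip-T[:3,3]);print((K@c/c[2])[:2],c[2])
```

```text
262 [0.4255 0.0837 0.0293] [0.4305 0.0908 0.0294] [100  81   0]
266 [0.4258 0.0837 0.0348] [0.4299 0.091  0.0369] [79 79  0]
270 [0.4259 0.0837 0.0403] [0.4307 0.0904 0.04  ] [ 6 54 18]
274 [0.4257 0.084  0.0466] [0.4303 0.0904 0.0461] [ 6 55 20]
278 [0.4261 0.0838 0.0505] [0.4307 0.09   0.0499] [ 9 68 24]
282 [0.4227 0.0866 0.0653] [0.4262 0.0926 0.0665] [69 69 69]
286 [0.4221 0.0872 0.0713] [0.4266 0.0922 0.0696] [71 71 70]
290 [0.4224 0.087  0.0746] [0.4261 0.0924 0.0747] [69 67 67]
294 [0.4226 0.087  0.0778] [0.4261 0.0923 0.0782] [68 67 68]
298 [0.4226 0.087  0.0814] [0.4256 0.0925 0.0829] [69 69 67]
302 [0.4223 0.0873 0.0856] [0.426  0.0921 0.0851] [67 68 66]
306 [0.4227 0.0871 0.088 ] [0.4256 0.0923 0.0892] [70 70 69]
310 [nan nan nan] [0.4258 0.0921 0.0919] [70 70 68]
314 [0.4222 0.0876 0.0954] [0.4253 0.0923 0.0956] [69 69 67]
318 [0.4227 0.0873 0.0971] [0.4259 0.0919 0.0971] [70 70 69]
322 [0.4232 0.087  0.0988] [0.4269 0.0912 0.0977] [92 90 90]
326 [0.4217 0.0882 0.1047] [0.4248 0.0924 0.1045] [46 47 47]
[313.33854522 274.13516872] 0.18580933561984878
```

{"method": "jog_arm", "body": {"moves": [[0,0,0,0,0,0,0.35],[0,0,0,0,0,0,0.35],[0,0,0,0,0,0,0.35],[0,0,-0.06,0,0,0,0.35],[0,0,-0.07,0,0,0,0.35],[0,0,0,0,0,0,0.35]]}}

```text
time: 4.9
position: [0.4318, 0.0823, -0.0032]
eef_rot: [-0.944, -2.994, 0.001]
contact_force: [0.2, 0.6, -0.1]
opening: 0.0552
grip_force: 0.0
```

Run:
```python
from h import *
st();im,d,K,T=snap('wrist','w4.png');P=cloud(d,K,T);part(P,(.4327,.0819),.028)
for u in range(180,460,20):
    c=[v for v in range(200,400) if im[v,u].max()<100 and abs(int(im[v,u,0])-int(im[v,u,1]))<8 and P[v,u,2]>.0]
    print(u,[(v,P[v,u].round(3).tolist()) for v in c[:1]])
```

```text
t 4.9 tcp [ 0.4318  0.0823 -0.0032] yaw 54.99 F [ 0.2  0.6 -0.1] op 0.0552 q6 -0.92
0.02 1682 [433.   82.2  45.9  15.3  54.6] 0.0271
0.033 4123 [433.2  81.5  55.9  16.3  54.2] 0.0512
0.047 2955 [433.3  81.4  55.9  16.3  53.9] 0.0518
180 [(342, [0.4, 0.056, 0.08])]
200 [(324, [0.404, 0.053, 0.061])]
220 [(297, [0.404, 0.054, 0.04])]
240 [(285, [0.405, 0.063, 0.036])]
260 [(396, [0.417, 0.078, 0.101])]
280 [(396, [0.42, 0.082, 0.101])]
300 [(275, [0.427, 0.077, 0.001])]
320 [(275, [0.433, 0.086, 0.002])]
340 [(330, [0.439, 0.09, 0.052])]
360 [(396, [0.431, 0.098, 0.101])]
380 [(284, [0.456, 0.109, 0.001])]
400 [(293, [0.467, 0.115, 0.001])]
420 [(308, [0.481, 0.12, 0.0])]
440 [(329, [0.446, 0.123, 0.073])]
```

View pics/w4.png

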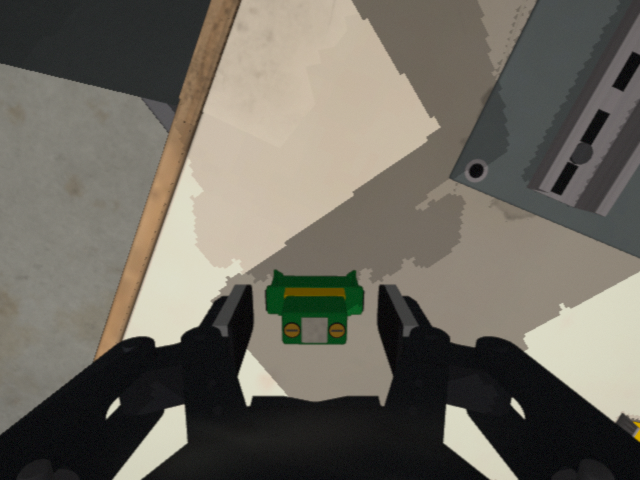

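The view shows the earth terminal centred between the fingers (u≈315). The fingertips sit about 32 mm higher than the reported TCP says, so I allow for that and close.

{"method": "jog_arm", "body": {"moves": [[0,0,0,0,0,0,1],[0,0,0,0,0,0,1],[0,0,0,0,0,0,1],[0,0,0.1,0,0,0,1],[0,0,0.2,0,0,0,1]], "force": 50}}

```text
time: 5.58
position: [0.4315, 0.0822, 0.0724]
eef_rot: [-0.944, -2.993, 0.002]
contact_force: [-0.4, -0.6, -1.8]
opening: 0.0246
grip_force: 49.8
```

Run:
```python
from h import *
st()
a=np.radians(33.35);ex=np.array([np.cos(a),np.sin(a)]);ey=np.array([-ex[1],ex[0]])
print(np.array([.41,.28])+ .0003*ex-.005*ey)
```

```text
t 5.575 tcp [0.4315 0.0822 0.0724] yaw 54.98 F [-0.4 -0.6 -1.8] op 0.0246 q6 -0.92
[0.41299936 0.27598829]
```

{"method": "jog_arm", "body": {"moves": [[-0.02,0.19,0,0,0,-0.12,1],[-0.02,0.19,0,0,0,-0.12,1],[-0.02,0.2,0,0,0,-0.12,1],[-0.014,0.195,0,0,0,-0.12,1],[0,0,0,0,0,0,1],[0,0,0,0,0,0,1],[0,0,0,0,0,0,1]]}}

```text
time: 6.45
position: [0.4139, 0.275, 0.0725]
eef_rot: [-1.491, -2.765, 0.0]
contact_force: [-0.0, 0.2, 0.3]
opening: 0.0249
grip_force: 49.8
```

```bash
cat >> h.py <<'E'
a=np.radians(33.35);ex=np.array([np.cos(a),np.sin(a)]);ey=np.array([-ex[1],ex[0]]);c0=np.array([.41,.28])
def loc(P):
    P=P.reshape(-1,3);P=P[~np.isnan(P[:,0])]; return np.c_[(P[:,:2]-c0)@np.c_[ex,ey]*1000,P[:,2]*1000]
def med(L):
    return len(L),np.percentile(L,[2,50,98],axis=0).round(1).tolist() if len(L) else ''
E
python3 - <<'E'
from h import *
st();im,d,K,T=snap('wrist','w5.png');P=cloud(d,K,T);np.savez('w5.npz',im=im,P=P);L=loc(P)
s=bot.observe()['position'];print('tcp local',((s[:2]-c0)@np.c_[ex,ey]*1000).round(1))
m=(abs(L[:,2]-18)<3)&(abs(L[:,0])<30)&(abs(L[:,1])<100)
for y in range(-90,100,20):
    w=L[m&(abs(L[:,1]-y)<10)]; print('rail',y,med(w))
m=(abs(L[:,2]-56)<5)&(abs(L[:,0])<22)&(L[:,1]>15)&(L[:,1]<140);print(np.histogram(L[m][:,1],np.arange(15,140,5)))
for y in(32,62,92): print(med(L[m&(abs(L[:,1]-y)<12)]))
E
```

```text
t 6.45 tcp [0.4139 0.275  0.0725] yaw 33.35 F [-0.   0.2  0.3] op 0.0249 q6 -0.13
tcp local [ 0.7 -6.3]
rail -90 (209, [[-16.1, -94.0, 17.9], [12.9, -87.8, 19.1], [18.2, -82.3, 20.4]])
rail -70 (0, '')
rail -50 (0, '')
rail -30 (143, [[-16.2, -26.7, 17.8], [-11.2, -23.3, 18.9], [17.9, -20.1, 20.2]])
rail -10 (452, [[-16.5, -19.6, 16.8], [-11.0, -10.1, 18.9], [18.3, -0.5, 20.4]])
rail 10 (422, [[-16.3, 0.3, 17.8], [13.1, 9.4, 19.0], [18.0, 19.1, 20.4]])
rail 30 (38, [[-18.6, 20.2, 15.5], [-11.3, 38.1, 18.9], [18.7, 39.9, 20.2]])
rail 50 (436, [[-16.2, 40.4, 17.2], [1.1, 48.7, 19.0], [18.4, 55.8, 20.5]])
rail 70 (223, [[-16.0, 72.8, 16.9], [13.0, 76.4, 19.0], [18.5, 80.0, 20.4]])
rail 90 (318, [[-16.5, 80.5, 16.0], [-3.3, 84.8, 19.1], [18.5, 90.0, 20.7]])
(array([  0,   0, 377, 415, 432,   0,   0,   0, 241, 489, 479, 148,   0,
         0, 189, 554, 556, 321,  18, 182, 195,  25,   0,   0]), array([ 15,  20,  25,  30,  35,  40,  45,  50,  55,  60,  65,  70,  75,
        80,  85,  90,  95, 100, 105, 110, 115, 120, 125, 130, 135]))
(1224, [[-11.4, 25.5, 54.4], [1.0, 32.9, 57.2], [13.4, 39.4, 58.7]])
(1357, [[-11.3, 57.7, 55.4], [1.1, 64.4, 57.3], [13.4, 71.5, 58.8]])
(1620, [[-11.1, 88.8, 54.5], [1.1, 95.6, 57.2], [13.3, 102.8, 58.9]])
```

View pics/w5.png

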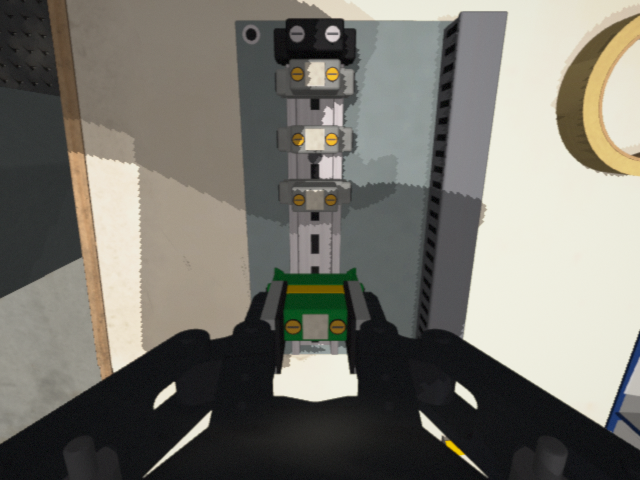

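The view shows the earth terminal held at u≈315, with the rail below it and the grey terminals ahead at u≈315.

Run:
```python
from h import *
z=np.load('w5.npz');P=z['P'];im=z['im'].astype(int)
g=(im[...,1]>im[...,0]+25)&(im[...,1]>im[...,2]+20);g[:250]=0;g[:,:260]=0;g[:,370:]=0
L=loc(P[g]);
for lo,hi in((60,105),(95,103),(112,130)):
    w=L[(L[:,2]>lo)&(L[:,2]<hi)];print(lo,med(w), rect(w[:,:2]/1000) if len(w)>5 else '')
b=(np.mgrid[:480,:640][0]>315)&(np.mgrid[:480,:640][0]<340)&(abs(np.mgrid[:480,:640][1]-315)<33)
w=loc(P[b]);w=w[w[:,2]>115];print('top',med(w),rect(w[:,:2]/1000))
```

```text
60 (911, [[-19.0, -2.2, 79.3], [1.5, 0.7, 94.0], [22.6, 1.2, 101.4]]) [  1.5  -1.3  44.7   5.6 179.8]
95 (394, [[-20.1, -1.4, 95.1], [1.5, 0.7, 98.4], [23.2, 1.3, 101.6]]) [ 1.5 -0.8 44.7  4.9  0.8]
112 (1771, [[-10.7, -13.1, 112.6], [1.5, 0.0, 124.2], [13.7, 1.0, 126.2]]) [ -2.   -5.2  33.   18.1 175.2]
top (1556, [[-10.8, -12.6, 124.3], [1.5, -7.0, 125.6], [13.8, -2.0, 127.3]]) [ 1.4 -7.5 25.6 12.4  3.4]
```

{"method": "jog_arm", "body": {"moves": [[-0.002,-0.001,-0.1,0,0,0,1],[0,0,-0.1,0,0,0,1],[0,0,-0.036,0,0,0,1],[0,0,0,0,0,0,1]]}}

```text
time: 7.0
position: [0.4135, 0.2754, 0.0134]
eef_rot: [-1.49, -2.765, 0.001]
contact_force: [0.9, 0.5, -0.4]
opening: 0.0252
grip_force: 49.8
```

{"method": "jog_arm", "body": {"moves": [[0,0,-0.008,0,0,0,1],[0,0,-0.008,0,0,0,1],[0,0,-0.008,0,0,0,1]]}}

```text
time: 7.38
position: [0.4137, 0.276, 0.0082]
eef_rot: [1.489, 2.765, 0.002]
contact_force: [-1.1, -0.2, 1.4]
opening: 0.0248
grip_force: 50.2
```

{"method": "jog_arm", "body": {"moves": [[0,0,-0.006,0,0,0,1],[0,0,0,0,0,0,1]]}}

```text
time: 7.62
position: [0.4132, 0.2758, 0.0057]
eef_rot: [-1.49, -2.766, 0.0]
contact_force: [0.8, 0.6, -5.2]
opening: 0.025
grip_force: 49.5
```

{"method": "jog_arm", "body": {"moves": [[0,0,-0.004,0,0,0,1],[0,0,0,0,0,0,1]]}}

```text
time: 7.88
position: [0.4134, 0.2758, 0.005]
eef_rot: [1.49, 2.766, 0.0]
contact_force: [0.6, 0.3, 0.0]
opening: 0.0247
grip_force: 50.0
```

{"method": "jog_arm", "body": {"moves": [[0,0,-0.004,0,0,0,1],[0,0,0,0,0,0,1]]}}

```text
time: 8.12
position: [0.4135, 0.2759, 0.0043]
eef_rot: [1.49, 2.766, 0.001]
contact_force: [-1.3, -0.7, 5.5]
opening: 0.0246
grip_force: 50.9
```

{"method": "jog_arm", "body": {"moves": [[0,0,0.003,0,0,0,0.4],[0,0,0,0,0,0,0.4],[0,0,0.1,0,0,0,0.4],[0,0,0.2,0,0,0,0.4],[0,0,0.1,0,0,0,0.4],[0,0,0,0,0,0,0.4]]}}

```text
time: 8.88
position: [0.4141, 0.2762, 0.1063]
eef_rot: [1.489, 2.764, 0.005]
contact_force: [-0.3, 0.2, -0.4]
opening: 0.0509
grip_force: 0.0
```

Run:
```python
from h import *
st();im,d,K,T=snap('wrist');P=cloud(d,K,T);L=loc(P)
for y in(-6,32,64,95):
    w=L[(abs(L[:,2]-56)<6)&(abs(L[:,0])<20)&(abs(L[:,1]-y)<11)];print(y,med(w))
    w=L[(abs(L[:,2]-32)<5)&(abs(L[:,0])<30)&(abs(L[:,1]-y)<11)];print('  sh',y,med(w))
```

```text
t 8.875 tcp [0.4141 0.2762 0.1063] yaw 33.39 F [-0.3  0.2 -0.4] op 0.0509 q6 -0.13
-6 (810, [[-12.0, -12.1, 51.3], [0.6, -4.4, 56.0], [13.1, 1.7, 57.5]])
  sh -6 (551, [[-22.3, -11.8, 28.5], [-0.6, -2.8, 31.6], [22.6, 2.0, 35.3]])
32 (903, [[-12.2, 25.6, 51.3], [0.3, 32.9, 56.0], [12.6, 39.4, 57.6]])
  sh 32 (559, [[-22.2, 25.5, 29.1], [0.9, 34.2, 31.6], [22.4, 39.8, 33.8]])
64 (978, [[-12.1, 57.4, 54.1], [0.3, 64.8, 56.0], [12.8, 71.3, 57.5]])
  sh 64 (521, [[-22.7, 57.9, 30.2], [-14.3, 64.7, 31.7], [22.4, 71.3, 33.3]])
95 (1149, [[-12.2, 88.9, 53.4], [0.4, 95.9, 56.0], [12.5, 103.2, 57.6]])
  sh 95 (681, [[-22.4, 88.7, 30.2], [-1.7, 94.9, 31.7], [22.3, 103.0, 35.2]])
```

{"method": "jog_arm", "body": {"moves": [[0.082,-0.196,0,0,0,-0.04,0.3],[0.082,-0.196,0,0,0,-0.04,0.3],[0.082,-0.196,0,0,0,-0.04,0.3],[0.082,-0.196,0,0,0,-0.04,0.3],[0.082,-0.196,0,0,0,-0.04,0.3],[0.082,-0.196,0,0,0,-0.04,0.3],[0,0,0,0,0,0,0.3],[0,0,0,0,0,0,0.3],[0,0,0,0,0,0,0.3]]}}

```text
time: 10.05
position: [0.5357, -0.0172, 0.1043]
eef_rot: [-1.741, -2.614, 0.001]
contact_force: [-0.1, -0.2, -0.3]
opening: 0.0599
grip_force: 0.0
```

Run:
```python
from h import *
st();im,d,K,T=snap('wrist','w6.png');P=cloud(d,K,T);part(P,(.5375,-.018),.032);st()
```

```text
t 10.05 tcp [ 0.5357 -0.0172  0.1043] yaw 22.66 F [-0.1 -0.2 -0.3] op 0.0599 q6 -0.55
0.02 423 [538.1 -18.1  44.7  15.5  21.8] 0.0268
0.033 1294 [538.1 -18.4  32.6  15.5  22.7] 0.053
0.047 1064 [538.1 -18.4  32.4  15.5  22.7] 0.0532
t 10.1 tcp [ 0.5359 -0.0171  0.1045] yaw 22.68 F [ 0.4  0.1 -0.8] op 0.0596 q6 -0.55
```

View pics/w6.png

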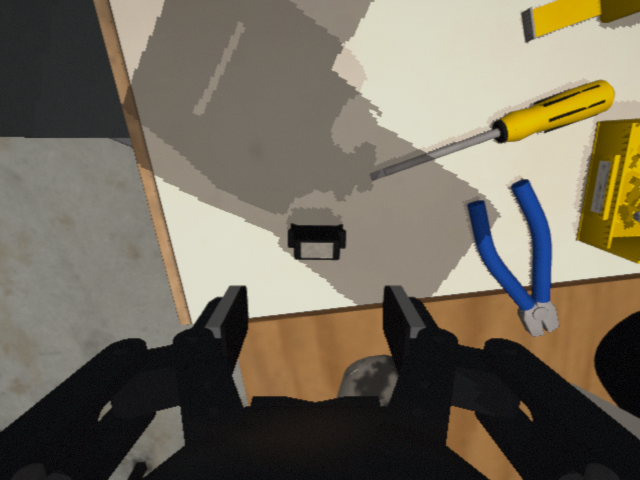

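The view shows the clip at (318,243), clear of the driver tip (372,176) and the cutters. Descending on it now.

{"method": "jog_arm", "body": {"moves": [[0.009,-0.005,-0.2,0,0,0,0.35],[0,0,-0.2,0,0,0,0.35],[0,0,-0.026,0,0,0,0.35],[0,0,0,0,0,0,0.35],[0,0,0,0,0,0,1],[0,0,0,0,0,0,1],[0,0,0,0,0,0,1]], "force": 50}}

```text
time: 10.98
position: [0.5396, -0.0195, -0.0002]
eef_rot: [1.742, 2.611, 0.002]
contact_force: [0.3, 2.1, 8.8]
opening: 0.031
grip_force: 52.8
```

Run:
```python
from h import *
st()
```

```text
t 10.975 tcp [ 5.396e-01 -1.950e-02 -2.000e-04] yaw 22.58 F [0.3 2.1 8.8] op 0.031 q6 -0.55
```

{"method": "jog_arm", "body": {"moves": [[0,0,0.1,0,0,0,1],[0,0,0.2,0,0,0,1],[-0.074,0.181,0.05,0,0,0.04,1],[-0.074,0.181,0,0,0,0.04,1],[-0.074,0.181,0,0,0,0.04,1],[-0.074,0.181,0,0,0,0.04,1],[-0.074,0.181,0,0,0,0.04,1],[-0.073,0.181,0,0,0,0.039,1],[0,0,0,0,0,0,1],[0,0,0,0,0,0,1],[0,0,0,0,0,0,1]]}}

```text
time: 12.35
position: [0.4284, 0.2512, 0.086]
eef_rot: [1.493, 2.764, 0.0]
contact_force: [0.5, -0.3, -0.2]
opening: 0.0311
grip_force: 51.9
```

Run:
```python
from h import *
st();im,d,K,T=snap('wrist','w7.png');P=cloud(d,K,T);L=loc(P);np.savez('w7.npz',im=im,P=P)
s=bot.observe()['position'];print('tcp local',((s[:2]-c0)@np.c_[ex,ey]*1000).round(1))
for y in(-6,32,64,95):
    w=L[(abs(L[:,2]-56)<6)&(abs(L[:,0])<20)&(abs(L[:,1]-y)<11)];print(y,med(w))
w=L[(abs(L[:,2]-18)<3)&(abs(L[:,0])<30)&(abs(L[:,1]-15)<10)]; print('rail',med(w))
v,u=np.mgrid[:480,:640]
# clip: everything in hand near axis above z 60
Q=loc(P[(v>240)&(v<345)&(abs(u-315)<60)]);
for lo,hi in((60,90),(90,118),(118,150)):
    w=Q[(Q[:,2]>lo)&(Q[:,2]<hi)];print(lo,med(w))
```

```text
t 12.35 tcp [0.4284 0.2512 0.086 ] yaw 33.25 F [ 0.5 -0.3 -0.2] op 0.0311 q6 -0.18
tcp local [ -0.5 -34.2]
-6 (1061, [[-11.2, -12.5, 52.1], [1.0, -4.9, 57.1], [13.3, 1.5, 58.6]])
32 (1169, [[-11.5, 25.5, 55.3], [1.1, 32.7, 57.1], [13.2, 39.3, 58.7]])
64 (1404, [[-11.4, 57.3, 51.8], [1.1, 64.1, 57.1], [13.2, 71.3, 58.8]])
95 (1703, [[-11.4, 88.7, 51.7], [0.7, 95.1, 57.1], [13.2, 102.8, 58.8]])
rail (428, [[-16.3, 5.6, 17.6], [-11.2, 14.5, 19.0], [17.9, 22.7, 20.3]])
60 (25, [[-21.4, -29.3, 87.1], [-19.2, -27.0, 88.6], [21.8, -26.5, 89.6]])
90 (1365, [[-20.0, -27.4, 92.7], [0.4, -25.4, 108.8], [20.2, -24.8, 117.5]])
118 (5739, [[-20.7, -39.7, 119.8], [0.3, -26.1, 138.3], [21.3, -22.5, 148.3]])
```

View pics/w7.png

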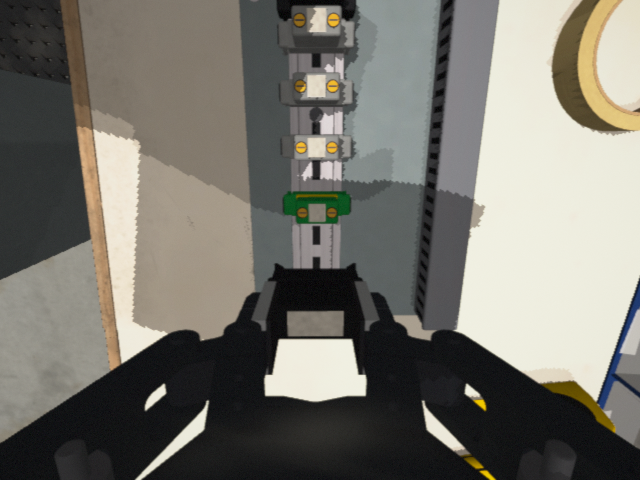

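The view shows the clip in hand with its front edge at v≈270, clear of the earth terminal at (317,208). I lower it astride the rail and begin the push.

{"method": "jog_arm", "body": {"moves": [[0.003,0.002,-0.1,0,0,0,1],[0,0,-0.1,0,0,0,1],[0,0,-0.08,0,0,0,1],[0,0,0,0,0,0,1],[0,0,0,0,0,0,1]]}}

```text
time: 13.02
position: [0.429, 0.2522, 0.0163]
eef_rot: [1.492, 2.765, 0.0]
contact_force: [0.5, -0.0, 0.6]
opening: 0.0309
grip_force: 51.9
```

{"method": "jog_arm", "body": {"moves": [[-0.011,0.0167,0,0,0,0,1],[-0.011,0.0167,0,0,0,0,1],[-0.011,0.0167,0,0,0,0,1],[-0.011,0.0167,0,0,0,0,1],[-0.011,0.0167,0,0,0,0,1],[-0.011,0.0167,0,0,0,0,1]]}}

```text
time: 13.78
position: [0.4119, 0.2779, 0.0157]
eef_rot: [1.491, 2.765, 0.0]
contact_force: [0.4, 0.2, -1.1]
opening: 0.0311
grip_force: 51.9
```

```bash
cat >> h.py <<'E'
def sl():
    s=bot.observe();print('tcp local',((s['position'][:2]-c0)@np.c_[ex,ey]*1000).round(1),'Floc',(s['contact_force'][:2]@np.c_[ex,ey]).round(1),s['contact_force'][2].round(1),s['torque'].round(2))
E
python3 -c "
from h import *
st();sl()"
```

```text
t 13.775 tcp [0.4119 0.2779 0.0157] yaw 33.35 F [ 0.4  0.2 -1.1] op 0.0311 q6 -0.12
tcp local [ 0.4 -2.8] Floc [ 0.5 -0. ] -1.1 [ 0.03 -0.06  0.02]
```

{"method": "jog_arm", "body": {"moves": [[-0.011,0.0167,0,0,0,0,1],[-0.011,0.0167,0,0,0,0,1],[-0.011,0.0167,0,0,0,0,1],[-0.011,0.0167,0,0,0,0,1],[-0.011,0.0167,0,0,0,0,1],[-0.011,0.0167,0,0,0,0,1],[0,0,0,0,0,0,1]]}}

```text
time: 14.65
position: [0.3954, 0.3029, 0.0157]
eef_rot: [1.49, 2.766, 0.0]
contact_force: [-0.9, 0.5, -1.0]
opening: 0.0311
grip_force: 51.9
```

Run:
```python
from h import *
st();sl();im,d,K,T=snap('wrist','w8.png');P=cloud(d,K,T);L=loc(P)
w=L[(L[:,2]>47)&(L[:,2]<60)&(abs(L[:,0])<11)&(L[:,1]>30)&(L[:,1]<140)];print(np.histogram(w[:,1],np.arange(30,140,2.)))
```

```text
t 14.65 tcp [0.3954 0.3029 0.0157] yaw 33.37 F [-0.9  0.5 -1. ] op 0.0311 q6 -0.06
tcp local [ 0.4 27.2] Floc [-0.4  0.9] -1.0 [0.04 0.03 0.  ]
(array([  0,   0, 293, 138, 220, 209, 232, 248, 248, 262, 271, 212, 249,
       253, 263, 274, 265, 333, 216, 275, 270, 280, 299, 294, 291, 334,
         0,   0,   0, 229, 290, 349, 297, 357, 358, 298, 179,   0,  58,
       345, 317, 342, 346, 342, 331, 344, 163,   0,   0,   0,   0,   0,
         0,   0]), array([ 30.,  32.,  34.,  36.,  38.,  40.,  42.,  44.,  46.,  48.,  50.,
        52.,  54.,  56.,  58.,  60.,  62.,  64.,  66.,  68.,  70.,  72.,
        74.,  76.,  78.,  80.,  82.,  84.,  86.,  88.,  90.,  92.,  94.,
        96.,  98., 100., 102., 104., 106., 108., 110., 112., 114., 116.,
       118., 120., 122., 124., 126., 128., 130., 132., 134., 136., 138.]))
```

View pics/w8.png

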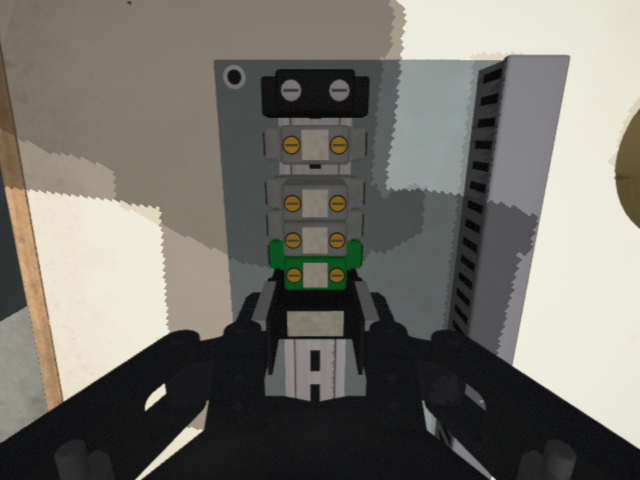

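Earth and two terminals are already together; about 6.5 mm and 3.5 mm of gaps remain near (315,165) and (315,120).

{"method": "jog_arm", "body": {"moves": [[-0.009,0.0134,0,0,0,0,1],[-0.009,0.0134,0,0,0,0,1],[-0.0022,0.0033,0,0,0,0,1],[-0.0022,0.0033,0,0,0,0,1]]}}

```text
time: 15.2
position: [0.39, 0.3111, 0.0157]
eef_rot: [1.491, 2.765, 0.0]
contact_force: [-0.4, -1.4, -1.4]
opening: 0.0309
grip_force: 51.9
```

```bash
python3 -c "
from h import *
sl()"
```

```text
tcp local [ 0.3 37. ] Floc [-1.1 -0.9] -1.4 [-0.06 -0.04 -0.  ]
```

{"method": "jog_arm", "body": {"moves": [[-0.0022,0.0033,0,0,0,0,1],[0,0,0,0,0,0,1]]}}

```text
time: 15.45
position: [0.3894, 0.3119, 0.0157]
eef_rot: [1.491, 2.765, 0.0]
contact_force: [-0.5, 0.6, -0.3]
opening: 0.0307
grip_force: 51.9
```

```bash
python3 -c "
from h import *
sl()"
```

```text
tcp local [ 0.3 37.9] Floc [-0.1  0.7] -0.3 [ 0.01  0.04 -0.  ]
```

{"method": "jog_arm", "body": {"moves": [[-0.0022,0.0033,0,0,0,0,1],[0,0,0,0,0,0,1]]}}

```text
time: 15.7
position: [0.389, 0.3125, 0.0157]
eef_rot: [1.491, 2.765, -0.0]
contact_force: [1.3, -2.3, -0.1]
opening: 0.0309
grip_force: 51.9
```

Run:
```python
from h import *
sl();im,d,K,T=snap('wrist');P=cloud(d,K,T);L=loc(P)
w=L[(L[:,2]>47)&(L[:,2]<60)&(abs(L[:,0])<11)&(L[:,1]>30)&(L[:,1]<140)];print(np.histogram(w[:,1],np.arange(90,116,.5)))
```

```text
tcp local [ 0.3 38.7] Floc [-0.2 -2.6] -0.1 [-0.42 -0.25 -0.05]
(array([ 77,  67,  92,  74, 163,   1,  56,  57,  75,  80,  74,  68,  85,
        76,  60,  99,  72,  60, 103,  68,  63, 107,  62,  69, 105,  59,
        92,  85,  57, 114,  62,  67, 110,  57, 113,   0, 112,  57,  55,
       114,  57,  56, 111,  57,  57, 112,  57,  75,  97,  58,  95]), array([ 90. ,  90.5,  91. ,  91.5,  92. ,  92.5,  93. ,  93.5,  94. ,
        94.5,  95. ,  95.5,  96. ,  96.5,  97. ,  97.5,  98. ,  98.5,
        99. ,  99.5, 100. , 100.5, 101. , 101.5, 102. , 102.5, 103. ,
       103.5, 104. , 104.5, 105. , 105.5, 106. , 106.5, 107. , 107.5,
       108. , 108.5, 109. , 109.5, 110. , 110.5, 111. , 111.5, 112. ,
       112.5, 113. , 113.5, 114. , 114.5, 115. , 115.5]))
```

{"method": "jog_arm", "body": {"moves": [[-0.0011,0.0017,0,0,0,0,1],[0,0,0,0,0,0,1]]}}

```text
time: 16.0
position: [0.3889, 0.3127, 0.0158]
eef_rot: [1.49, 2.765, -0.0]
contact_force: [4.2, -6.3, 1.0]
opening: 0.0309
grip_force: 52.0
```

```bash
python3 -c "
from h import *
sl()"
```

```text
tcp local [ 0.4 38.9] Floc [ 0.  -7.5] 1.0 [-1.13 -0.68 -0.03]
```

The row is closed: 7.5 N against the stop. I press straight down while keeping that light contact.

{"method": "jog_arm", "body": {"moves": [[0,0,-0.008,0,0,0,1],[0,0,-0.008,0,0,0,1],[0,0,-0.008,0,0,0,1],[0,0,-0.004,0,0,0,1]]}}

```text
time: 16.5
position: [0.3893, 0.3129, 0.0092]
eef_rot: [1.49, 2.764, 0.001]
contact_force: [4.2, -6.7, 4.6]
opening: 0.0311
grip_force: 52.6
```

{"method": "jog_arm", "body": {"moves": [[0,0,-0.004,0,0,0,1],[0,0,-0.004,0,0,0,1]]}}

```text
time: 16.75
position: [0.3892, 0.3128, 0.007]
eef_rot: [1.49, 2.765, 0.001]
contact_force: [3.7, -6.8, 4.2]
opening: 0.0311
grip_force: 52.4
```

```bash
python3 -c "
from h import *
st();sl()"
```

```text
t 16.75 tcp [0.3892 0.3128 0.007 ] yaw 33.35 F [ 3.7 -6.8  4.2] op 0.0311 q6 -0.04
tcp local [ 0.7 38.8] Floc [-0.6 -7.7] 4.2 [-1.21 -0.78  0.05]
```

{"method": "jog_arm", "body": {"moves": [[0,0,-0.004,0,0,0,1],[0,0,0,0,0,0,1]]}}

```text
time: 17.0
position: [0.3893, 0.3128, 0.0063]
eef_rot: [1.49, 2.764, 0.001]
contact_force: [2.7, -7.4, 7.8]
opening: 0.0306
grip_force: 53.0
```

{"method": "jog_arm", "body": {"moves": [[0,0,-0.003,0,0,0,1],[0,0,0,0,0,0,1]]}}

```text
time: 17.25
position: [0.3893, 0.3128, 0.0062]
eef_rot: [1.49, 2.764, 0.002]
contact_force: [2.4, -8.9, 19.2]
opening: 0.0309
grip_force: 54.4
```

Run:
```python
from h import *
st();sl();im,d,K,T=snap('wrist');P=cloud(d,K,T);L=loc(P)
for n,a,b in(('clip',31,46),('earth',48,62),('t2',78,92)):
    w=L[(L[:,1]>a)&(L[:,1]<b)&(L[:,2]>45)&(L[:,2]<75)&(abs(L[:,0])<9)];print(n,med(w))
```

```text
t 17.25 tcp [0.3893 0.3128 0.0062] yaw 33.34 F [ 2.4 -8.9 19.2] op 0.0309 q6 -0.04
tcp local [ 0.8 38.8] Floc [-2.9 -8.8] 19.2 [-1.6  -0.26  0.01]
clip (1339, [[-8.6, 33.1, 58.1], [-0.0, 40.0, 59.4], [8.6, 45.8, 60.5]])
earth (1507, [[-8.7, 48.7, 55.9], [0.0, 55.8, 57.4], [8.6, 61.8, 58.7]])
t2 (1846, [[-8.6, 78.5, 55.8], [0.1, 85.5, 57.4], [8.7, 91.8, 58.8]])
```

It has bottomed, and the clip top is exactly 2 mm above the terminals, so it is home. Release and retreat.

{"method": "jog_arm", "body": {"moves": [[0,0,0.006,0,0,0,1],[0,0,0,0,0,0,0.4],[0,0,0,0,0,0,0.4],[0,0,0,0,0,0,0.4],[0,0,0.1,0,0,0,0.4],[0,0,0.2,0,0,0,0.4],[0,0,0.2,0,0,0,0.4],[0,0,0,0,0,0,0.4],[0,0,0,0,0,0,0.4]]}}

```text
time: 18.42
position: [0.3883, 0.3129, 0.131]
eef_rot: [-1.491, -2.765, 0.0]
contact_force: [0.4, -0.8, -0.2]
opening: 0.0516
grip_force: 0.0
```

Run:
```python
from h import *
st();im,d,K,T=snap('wrist','w9.png');P=cloud(d,K,T);L=loc(P)
w=L[(L[:,2]>46)&(L[:,2]<66)&(abs(L[:,0])<10)&(L[:,1]>25)&(L[:,1]<125)]
h,e=np.histogram(w[:,1],np.arange(25,125,.75));print(h.tolist())
for n,a,b in(('clip',33,45),('earth',49,60),('t3',64,75),('t2',79,90),('t1',94,105)):
    print(n,med(w[(w[:,1]>a)&(w[:,1]<b)]))
cv2.imwrite('pics/w9c.png',cv2.resize(im[60:360,180:460,::-1],(560,600),interpolation=2))
```

```text
t 18.425 tcp [0.3883 0.3129 0.131 ] yaw 33.35 F [ 0.4 -0.8 -0.2] op 0.0516 q6 -0.04
[0, 0, 0, 0, 0, 0, 0, 0, 0, 25, 26, 20, 25, 28, 29, 23, 25, 19, 31, 25, 23, 32, 23, 26, 28, 34, 25, 26, 83, 15, 0, 25, 27, 22, 28, 24, 31, 29, 20, 29, 27, 28, 29, 26, 24, 30, 26, 30, 26, 27, 27, 27, 26, 27, 28, 26, 29, 27, 29, 27, 29, 28, 29, 27, 28, 28, 28, 29, 31, 51, 11, 23, 24, 34, 34, 32, 33, 31, 30, 28, 28, 28, 28, 27, 28, 28, 28, 31, 42, 38, 28, 28, 28, 28, 28, 28, 27, 28, 28, 28, 41, 46, 29, 29, 29, 29, 29, 29, 29, 29, 28, 27, 28, 28, 28, 28, 28, 28, 47, 38, 28, 29, 28, 28, 29, 29, 28, 43, 42, 28, 28, 0, 0]
clip (415, [[-9.9, 33.3, 57.6], [-0.2, 39.2, 59.0], [9.5, 44.6, 60.4]])
earth (380, [[-9.8, 49.4, 55.4], [-0.2, 54.6, 56.9], [9.4, 59.5, 58.4]])
t3 (415, [[-9.6, 64.4, 55.3], [-0.2, 69.7, 56.9], [9.9, 74.8, 58.3]])
t2 (441, [[-9.4, 79.1, 55.6], [-0.2, 84.7, 57.0], [9.8, 89.7, 58.5]])
t1 (455, [[-9.3, 94.5, 55.4], [-0.1, 100.0, 57.0], [9.7, 104.8, 58.4]])
```

View pics/w9c.png

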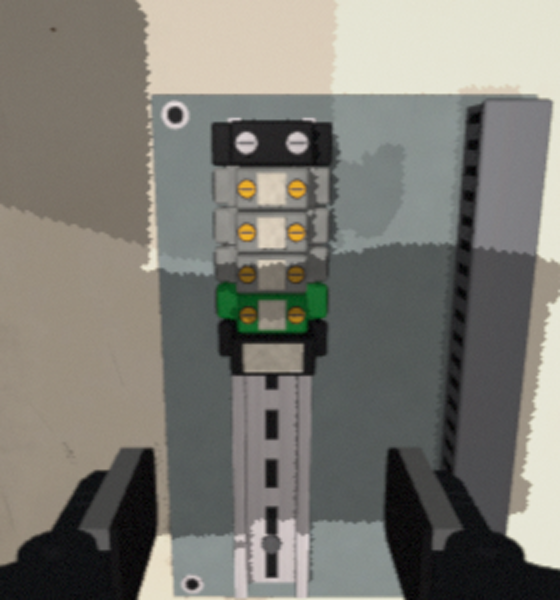

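The picture shows a closed row from the stop (272,140) to the clip (272,350), with no visible gaps and every part seated. Handing in.

```bash
python3 -c "
from workcell import bot
print(bot.hand_in())"
```

```text
the job is handed in; nothing more can be done
None
```

I handed the job in at about 18.5 s. The earth terminal is snapped home, the row is pushed closed against the end stop, and the end clip is snapped on right behind it; no gaps showed in the last picture, though its depth data could not resolve under about 0.75 mm at the clip.

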